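# Set the focus and hold up the inspection camera's telescopic mast

## Task

Turn the focus knob on the black control box until its white pointer lines up with the orange index mark, and let go of it. Then squeeze in the red release button on the white grip of the inspection camera's telescopic mast and, keeping it squeezed, pull the mast straight up past its first stop to its second stop, the end of its travel. Finish while still gripping the mast and holding it fully extended, because its spring pulls it back down; leave the gearbox, screwdriver, screw tray and pump shell where they lie.

Things in the scene. Friction and masses are not known exactly. Their poses are not given: they have to be found in the camera images.
- camera_stand: inspection camera stand, screwed down; origin at the centre of the mast's axis on the underside of the foot, which lies on a blue mat 3 mm thick. z up. White foot plate 170 (x) x 110 (y) x 12 mm, reaching from x = -40 to +130 mm; aluminium outer tube 30 mm in diameter (38 mm black collar on top) up to z = 150 mm. The camera hangs on an arm on its +x side.
- mast (a joint): upward travel of the telescopic mast in m: 0 fully down (at the start), first stop 0.045, second stop (hard end) 0.090. Weight 3 N plus a return spring of 2.3 N (down) to 3.6 N (up); no latch at the second stop: let go, it sinks to 0.062, where the button catches. With the button out it cannot rise past 0.002 or, if raised, past 0.047. One orange ring shows on the inner tube at the first stop, two at the second.
- camera_lens (a point): centre of the camera's lens face, which looks down, 114 mm above the stand's origin when the mast is down and 90 mm to +x of the mast's axis. The camera is a black barrel 38 mm in diameter, top 69 mm above this point; it rises with the mast.
- mast_grip (a point): middle of the white grip on top of the mast, on its axis, 198 mm above the stand's origin when down; rises with the mast, axes as camera_stand. The grip is a block 26 (x) x 34 (y) mm, from 24 mm below to 22 mm above this point. Its +y face carries the red button, its -y face is plain: a pinch along y, 40 mm wide with the button out, 34.5 mm with it in, pushes the button in.
- button_face (a point): centre of the outer face of the red release button, 18 wide (x) x 30 high (z) mm, standing 6 mm out of the grip's +y face; it is pushed towards -y of the stand.
- release_button (a joint): how far the red button is pushed in, m: 0 out, 0.0055 fully in (0.5 mm proud). Spring: 2.7 N to start, 7.7 N fully in. The mast's catch is free from about 0.004 on; the button springs out when let go.
- control_box: black box 100 (x) x 110 (y) x 40 (z) mm, screwed down on the mat, origin at the centre of its underside; the focus knob stands in the middle of its top.
- focus_knob (a joint): angle of the focus knob in rad, counterclockwise seen from above positive, range -1.0 to 1.6; at 0 its white pointer points along the box's +x. It stays where it is left (friction 0.03 N m). From its starts it must always be turned counterclockwise, by 0.45 to 1.4 rad.
- knob_grip (a point): on the knob's axis, 66 mm above the box's underside, turning with the knob: its x points along the bar grip to the end with the white pointer, z up. The bar grip is 42 long (x) x 14 wide (y) mm, its top 11 mm above this point; it stands on a disc 44 mm in diameter whose top is 15 mm below this point.
- index_ring: flat aluminium ring round the knob, fixed, outer diameter 80, inner 52, 4 mm thick, lying on the box (its top 21 mm below knob_grip); its x axis points from the knob's axis to the orange index mark on it. Set when the knob's x lies along this x.
- index_mark (a point): the orange mark, 13 x 6 mm, on the ring's top, 33 mm from the knob's axis.
- gearbox: loose metal gearbox 62 x 34 x 38 mm lying on the stand's foot under the camera; origin at the centre of its underside. Leave alone.
- screwdriver: loose yellow-handled screwdriver, 190 mm long, lying on the mat. Leave alone.
- screw_tray: loose clear tray with screws, 75 x 60 x 22 mm, origin at the centre of its underside. Leave alone.
- pump_shell: loose open black half shell of an air pump, 75 x 150 x 35 mm, origin at the centre of its underside. Leave alone.
Things that resemble listed ones, but are neither listed nor needed, are in the scene too. Leave any blue or yellow look-alike of the control_box alone.

How it is judged (in metres and radians):
On the way, in this order (a step that is already met when the one before it is completed fails the run):
1. the focus knob's pointer is on the index mark (within 0.12 rad) and the knob is let go, the mast still down (angle between the x axis of knob_grip and the x axis of index_ring, either way round below 0.12 rad and contact force between the fingers and control_box below 0.1 N and value of joint mast below 0.01 m), for 0.2 s.
2. the release button is squeezed in with the mast still down (value of joint release_button above 0.004 m and value of joint mast below 0.01 m), for 0.1 s.
3. the mast is past its first stop with the button squeezed (value of joint release_button above 0.003 m and value of joint mast above 0.055 m).
At the end, for the whole second after the job is handed in: the mast stands still within 6 mm of its second stop (travel over 84 mm), held by the fingers (over 3 N) at its grip; the knob's pointer is within 0.12 rad of the index mark; gearbox, screwdriver, tray and shell are within 15 mm of where they began (value of joint mast above 0.084 m and velocity of joint mast between -0.01 and 0.01 m/s and contact force between the fingers and camera_stand above 3 N and distance between the grasp point and mast_grip below 0.045 m and angle between the x axis of knob_grip and the x axis of index_ring, either way round below 0.12 rad and distance of each of gearbox, screwdriver, screw_tray, pump_shell from where it was at the start of the episode below 0.015 m); the arm keeps its last pose, push and grip.
It fails at once if the gearbox is moved by more than 15 mm (distance of gearbox from where it was at the start of the episode above 0.015 m).
It fails at once if the screwdriver is moved by more than 15 mm (distance of screwdriver from where it was at the start of the episode above 0.015 m).
It fails at once if the screw tray is moved by more than 15 mm (distance of screw_tray from where it was at the start of the episode above 0.015 m).
It fails at once if the pump shell is moved by more than 15 mm (distance of pump_shell from where it was at the start of the episode above 0.015 m).
It also fails if it takes over 51 s, if anything falls off the work surface, if the arm or the gripper's body presses on something with over 40 N, if the wrist force passes 120 N, or if a joint passes its speed limit or range.

## Robot

A 6-joint arm with a two-finger parallel gripper is mounted at the origin on the work surface. World frame = base frame: x ahead of the robot, y to its left, z up, the work surface at z = 0. Lengths are in mm, angles in rad, forces in N, time in s.
With the tool pointing down it reaches from about 350 to 775 mm from the base axis. Payload 7.3 kg.
Tool frame: the origin (TCP) lies at the very end of the fingers, on their centre line; the grasp point (between the pads) lies 19 mm behind it (bot.grip_point_offset is the distance from the TCP to the grasp point, in mm); z points along the fingers, y is the line along which they close (so a half turn about z gives the same grasp; the last joint's range is limited). The gripper opens to 92 mm and grips with 3 to 60 N. Pads are 19 mm wide; open, the fingers measure 130 mm over their backs; the gripper's body (75 mm by 190 mm) begins 47 mm behind the grasp point.
Start: joints at [-1.327, 0.342, 1.524, -0, 1.275, -0.146], TCP at [199.526, -485.631, 190.541] pointing down, gripper open.
Joint ranges: [-2.53, 2.53], [-0.77, 2.02], [0.04, 2.7], [-1, 4.14], [0.28, 2.66], [-3.11, 3.11]. Speed limits (rad/s): [2.57, 2.57, 3.14, 3.14, 3.14, 3.14].

## Interface

Orientations are given as [roll, pitch, yaw] about the fixed x, y, z axes, in that order (R = Rz(yaw) Ry(pitch) Rx(roll)).
In Python, from plant import bot gives the robot as it stands. The module is installed in compiled form; this text tells all that it offers.
- The arm moves only by the shell command python3 -m jog 'ROWS' [OPENING]. ROWS is JSON, a list of rows, each a list of 6 numbers: the shift along the tool's x, y, z in mm, then the turn, a rotation vector about the tool's x, y, z in rad. In form: [[dx, dy, dz, rx, ry, rz], ...]. A call has 1 to 12 rows; each row shifts and turns the commanded pose from where the row before left it, along the tool's axes as they then stand; what a row does not reach is not made up. A row lasts 1/10 s, in which the tool goes at most 50 mm and 8.59 degrees, less where a joint would pass 70% of its speed; a pose out of reach is approached as far as the arm can. A call with a gripper value outside its range is refused whole. OPENING is the opening in per cent of the stroke, from 0 (shut) to 100 (fully open), set as the call begins (- or left out, the last holds). The fingers move at their own pace and stop on an object; the grip force is fixed at half the most. Time passes only in rows, so rows that do not move let the fingers close. It gives the time, the measured TCP pose, the force, the opening and the grip force at its end, in the units of the state.
- bot.get_obs(): the state, without advancing time (a new reading comes with each control period).
- bot.capture(name): name is "side" or "top"; returns the picture (420x560x3 uint8, red, green, blue); there is no depth.
- bot.camera_model(name): a dict with "fx", "fy", "cx", "cy" (pixels), "dist_coeffs" ([k1, k2, p1, p2, k3] as OpenCV has them; the pictures are not rectified), "position" and "orientation" of the camera in the world. Camera axes: x right, y down, z forward; pixel columns grow to the right and rows downward; lengths in mm; the calibration is good to about 2 mm. A picture is of the moment at which its call begins. camera_model takes no time and is no camera call.
- bot.close_job(): hands the job in; it is judged then, once.
Trained networks look in the newest picture that a camera, given by its name, has taken for a name from the list of things; names that differ only in an ending like _2 or _b are one class to them, and where a whole thing is asked for, a point or a joint stands for the part that bears it (a point fixed in the world has none). Each returns a list of dicts, best first, with "p" (0 to 1); they miss things now and then, are a little off and sometimes report something else, mostly with a low value. They report only what shows in the picture. A call takes as long as a camera call. They do not tell look-alikes from the thing itself.
- bot.outline_of(target, camera): "mask" (420x560 bool, what is visible of it) and "pixel" ([column, row] in pixels, amid what is visible of it).
The state is a dict: "time": time; "joint_positions": joint angles; "dq": joint speeds; "tau": joint torques, N m; "tool_pos": TCP position; "tcp_rot": TCP orientation; "contact_force": force on the tool from outside, world axes, zero at the start; "moment": the same for the moment, N m; "grip_width": finger opening in mm; "finger_force": force on a finger pad.
Only numpy, scipy, OpenCV 4.12 (cv2) and the standard library are available. Lean on these libraries where they do the work, as an engineer would, in place of code of your own. Each camera call takes 0.05 s, during which the arm holds its last target. There are 200 camera calls.

## Working session

There is one attempt and no reset: what is moved stays moved. The work goes in short steps, Python scripts to look and compute and a shell command to move; the robot and the scene stay as the last step left them, time stands still between calls to the robot, and variables do not carry over. Pictures are saved under pics/ and viewed, at most 10 in all, crops included, and the job is handed in when it is done.

```bash
mkdir -p pics; python3 - <<'E'
from plant import bot
import cv2,numpy as np
for n in("side","top"):
    im=bot.capture(n); cv2.imwrite(f"pics/{n}0.png",im[:,:,::-1])
    m=bot.camera_model(n); print(n,m)
    for t in("camera_stand","mast_grip","button_face","control_box","knob_grip","index_ring","index_mark","screwdriver","screw_tray","pump_shell","gearbox"):
        r=bot.outline_of(t,n)
        print(t,[(round(d["p"],2),np.round(d["pixel"]).tolist(),int(d["mask"].sum())) for d in r[:4]])
print(bot.get_obs())
E
```

```text
side {'fx': 536.5369676159445, 'fy': 536.5369676159445, 'cx': 273.2875864077011, 'cy': 202.7170442917471, 'dist_coeffs': array([0.00186269, 0.        , 0.        , 0.        , 0.        ]), 'position': array([  413.98045737, -1072.20890214,  1041.4436325 ]), 'orientation': array([-2.24561918,  0.01483871, -0.09076189])}
camera_stand [(0.56, [314.0, 289.0], 3234), (0.33, [281.0, 187.0], 198)]
mast_grip [(0.87, [326.0, 256.0], 989)]
button_face []
control_box [(0.62, [341.0, 201.0], 1073), (0.59, [178.0, 181.0], 128), (0.53, [384.0, 238.0], 1386)]
knob_grip [(0.78, [283.0, 190.0], 189)]
index_ring [(0.66, [279.0, 198.0], 87), (0.63, [329.0, 251.0], 1077)]
index_mark [(0.52, [287.0, 198.0], 138), (0.28, [327.0, 254.0], 951)]
screwdriver [(0.59, [247.0, 244.0], 290), (0.2, [325.0, 254.0], 993)]
screw_tray [(0.65, [316.0, 242.0], 157)]
pump_shell [(0.66, [384.0, 235.0], 1392)]
gearbox [(0.56, [339.0, 298.0], 331)]
top {'fx': 540.9670274360816, 'fy': 540.9670274360816, 'cx': 282.33222592877416, 'cy': 207.58859942371944, 'dist_coeffs': array([-0.16148271,  0.        ,  0.        ,  0.      
[... 709 characters left out ...]
8.0], 81)]
{'time': 1.2, 'joint_positions': array([-1.32700382e+00,  3.42049258e-01,  1.52410677e+00,  2.85238171e-05,
        1.27538251e+00, -1.46019839e-01]), 'dq': array([-0.00033557, -0.00053516, -0.00134364,  0.00110417,  0.00018114,
       -0.00112511]), 'tau': array([-2.01427087e-03, -4.31140494e+01, -2.44477057e+01,  7.17981812e-02,
        4.83347161e-02, -1.09986260e-06]), 'tool_pos': array([ 199.53383953, -485.63082626,  190.51255356]), 'tcp_rot': array([ 3.14153514e+00, -1.91243960e-05,  3.89804040e-01]), 'contact_force': array([ 0.54057138, -0.27208236, -0.13502477]), 'moment': array([ 0.00136435, -0.0213136 , -0.03556524]), 'finger_force': 0.0, 'grip_width': 91.86662062546982}
```

View pics/top0.png

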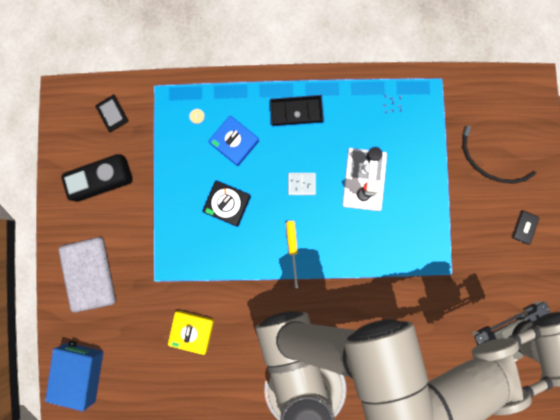

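View pics/side0.png

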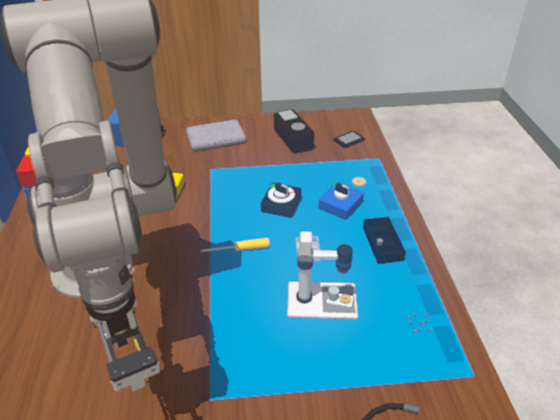

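The top view shows three knob boxes that could be confused: black at (227,203), blue at (234,140) and yellow at (190,332). The black one fits the description. The mast is at (365,185), with its camera at (375,153). In the side view the black box is at (282,198) and the mast grip at (307,240). I'll check both in a close crop.

```bash
python3 - <<'E'
import cv2,numpy as np
t=cv2.imread("pics/top0.png");s=cv2.imread("pics/side0.png")
def c(im,x,y,w,h,k): return cv2.resize(im[y:y+h,x:x+w],(400,300),interpolation=cv2.INTER_CUBIC)
a=c(t,196,178,64,48,6);b=c(t,325,138,80,60,5);d=c(s,250,174,64,48,6);e=c(s,272,222,104,78,4)
cv2.imwrite("pics/crop0.png",np.vstack([np.hstack([a,b]),np.hstack([d,e])]))
E
```

```text
(no output)
```

View pics/crop0.png

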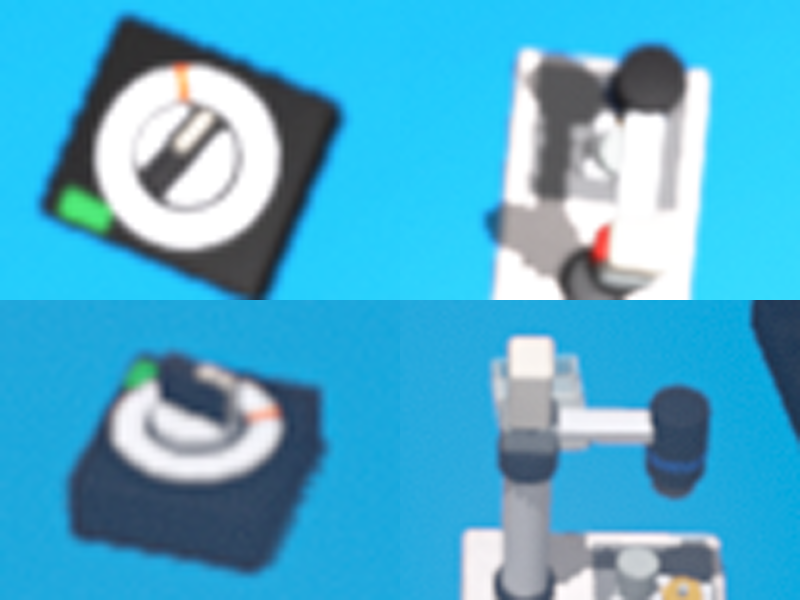

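The crop confirms the black box: the pointer is at about (212,199), clockwise of the orange mark at (210,191) in the top view. The red button is on the mast's image-left side, which is world +y. Next I'll measure both.

```bash
cat > h.py <<'E'
import cv2,numpy as np
from plant import bot
from scipy.spatial.transform import Rotation as R
def ray(n,px):
    m=bot.camera_model(n);K=np.array([[m["fx"],0,m["cx"]],[0,m["fy"],m["cy"]],[0,0,1]])
    p=cv2.undistortPoints(np.array(px,float).reshape(-1,1,2),K,np.array(m["dist_coeffs"])).reshape(-1,2)
    d=np.c_[p,np.ones(len(p))]@R.from_euler("xyz",m["orientation"]).as_matrix().T
    return np.array(m["position"]),d
def plane(n,px,z):
    o,d=ray(n,px); return o+d*((z-o[2])/d[:,2:])
def proj(n,P):
    m=bot.camera_model(n);K=np.array([[m["fx"],0,m["cx"]],[0,m["fy"],m["cy"]],[0,0,1]])
    Rm=R.from_euler("xyz",m["orientation"]).as_matrix().T
    return cv2.projectPoints(np.array(P,float),cv2.Rodrigues(Rm)[0],-Rm@np.array(m["position"]),K,np.array(m["dist_coeffs"]))[0].reshape(-1,2)
def comps(mask,mn=4):
    n,l,s,c=cv2.connectedComponentsWithStats(mask.astype(np.uint8))
    return [(c[i],s[i,4],l==i) for i in range(1,n) if s[i,4]>=mn]
def box(im,x,y,w,h):
    m=np.zeros(im.shape[:2],bool);m[y:y+h,x:x+w]=1;return m
E
python3 - <<'E'
from h import *
t=cv2.imread("pics/top0.png");s=cv2.imread("pics/side0.png")
np.set_printoptions(precision=1,suppress=True)
# box top outline: non-blue pixels
hsv=cv2.cvtColor(t,cv2.COLOR_BGR2HSV)
b,g,r=[t[:,:,i].astype(int) for i in range(3)]
nb=box(t,196,176,64,52)&~((b>180)&(r<100)&(g>120))
c=max(comps(nb),key=lambda c:c[1]);cnt=cv2.findContours(c[2].astype(np.uint8),0,2)[0]
rc=cv2.minAreaRect(max(cnt,key=len));print("box",rc,plane("top",cv2.boxPoints(rc),43))
white=box(t,205,180,45,45)&(r>190)&(g>190)&(b>190)
rc2=max(comps(white),key=lambda c:c[1]);hull=cv2.convexHull(np.argwhere(rc2[2])[:,::-1].astype(np.int32))
(cx,cy),rad=cv2.minEnclosingCircle(hull);C=plane("top",[[cx,cy]],48)[0];print("ring",cx,cy,rad,C,[ (k[0],k[1]) for k in comps(white)])
org=box(t,205,180,45,45)&(r-b>50)&(r>150)
for k in comps(org,2): 
    P=plane("top",[k[0]],48)[0];v=P-C;print("mark",k[0],k[1],P,np.hypot(*v[:2]),np.arctan2(v[1],v[0]))
# foot
nf=box(t,335,140,60,75)&(r>150)&(g>150)
c=max(comps(nf),key=lambda c:c[1]);cnt=cv2.findContours(c[2].astype(np.uint8),0,2)[0]
rc=cv2.minAreaRect(max(cnt,key=len));Q=plane("top",cv2.boxPoints(rc),15);print("foot",rc,Q,[np.linalg.norm(Q[i]-Q[i-1]) for i in range(4)])
red=box(t,335,140,60,75)&(r-g>80)&(r-b>60)
for k in comps(red,2): print("red",k[:2],plane("top",[k[0]],216)[0])
for n in("camera_lens","camera_stand","mast_grip"):
    pass
print("side grip 307,235 etc; top grip centre?")
E
```

```text
box ((226.11056518554688, 202.86236572265625), (39.77584457397461, 35.3616943359375), 22.833656311035156) [[513.1 279.7  43. ]
 [604.7 239.8  43. ]
 [558.4 136.5  43. ]
 [467.6 176.5  43. ]]
ring 225.50717163085938 202.7081298828125 14.510207176208496 [535.9 209.   48. ] [(array([225.6, 202.9]), np.int32(556))]
mark [224.5 190.5] 12 [570.3 211.4  48. ] 34.574423622251665 0.07028297138932084
foot ((364.6287536621094, 179.27671813964844), (39.30913543701172, 59.565643310546875), 6.009005546569824) [[ 519.4 -119.6   15. ]
 [ 690.1 -142.8   15. ]
 [ 676.  -255.6   15. ]
 [ 505.2 -231.3   15. ]] [np.float64(112.55913405394227), np.float64(172.24848197016192), np.float64(113.71482393179119), np.float64(172.50627381090388)]
red (array([364.9, 186.2]), np.int32(19)) [ 555.3 -160.3  216. ]
side grip 307,235 etc; top grip centre?
```

```bash
python3 - <<'E'
from h import *
t=cv2.imread("pics/top0.png");np.set_printoptions(precision=3,suppress=True)
C=np.array([535.9,208.5]); g=t.max(2).astype(int)
pts=np.argwhere(box(t,205,180,45,45))[:,::-1]
P=plane("top",pts,80)[:,:2]; v=P-C; rr=np.hypot(*v.T); val=g[pts[:,1],pts[:,0]]
dk=(rr<22)&(val<110); w=np.linalg.svd(v[dk]-v[dk].mean(0))[2][0]
print("bar dark",dk.sum(),v[dk].mean(0),np.arctan2(w[1],w[0]))
# fit bar: maximise darkness/pointer sides: edge model - mean brightness outside minus variance inside rectangle side stripes
from scipy.ndimage import map_coordinates
gray=t.mean(2)
best=[]
for a in np.arange(-1.5,0.3,.02):
  for ox in(-3,0,3):
   for oy in(-3,0,3):
    ca,sa=np.cos(a),np.sin(a)
    def smp(us,ws,z):
        U,W=np.meshgrid(us,ws);q=np.c_[C[0]+ox+(U*ca-W*sa).ravel(),C[1]+oy+(U*sa+W*ca).ravel(),np.full(U.size,z)]
        p=proj("top",q);return map_coordinates(gray,[p[:,1],p[:,0]],order=1)
    back=smp(np.arange(-19,-1,2),np.arange(-5,6,2),80).mean(); front=smp(np.arange(5,19,2),np.arange(-2,3,2),80).mean()
    side=np.r_[smp(np.arange(-10,11,2),[-12,-10,10,12],54)].mean()
    best.append((side+front-2*back,a,ox,oy))
best.sort(reverse=True);print(np.array(best[:6]))
# side check
x=np.array([np.cos(-.135),np.sin(-.135),0]);y=np.array([-x[1],x[0],0]);O=np.array([553.1,-181.2,3])
z=np.array([0,0,1])
s=cv2.imread("pics/side0.png")
for n,im in(("side",s),("top",t)):
  q=[O+198*z+a*13*x+b*17*y+c*z for c in(22,-24) for a,b in((-1,-1),(1,-1),(1,1),(-1,1))]+[O+90*x+183*z,O+114*z+90*x]
  p=proj(n,q);x0,y0=p.min(0).astype(int)-15;big=cv2.resize(im[y0:y0+75,x0:x0+100],None,fx=4,fy=4,interpolation=2)
  pp=((p-[x0,y0]+.5)*4).astype(int)
  cv2.polylines(big,[pp[:4]],True,(0,255,0));cv2.polylines(big,[pp[4:8]],True,(255,0,255))
  for k in pp[8:]: cv2.circle(big,tuple(map(int,k)),3,(0,255,255),-1)
  if n=="side": A=big
cv2.imwrite("pics/chk.png",np.hstack([A,big]))
E
```

```text
bar dark 37 [-6.918  4.367] 2.2620133696845377
[[266.878  -0.68    0.      0.   ]
 [266.347  -0.7     0.      0.   ]
 [266.138  -0.66    0.      0.   ]
 [264.949  -0.72    0.      0.   ]
 [264.378  -0.64    0.      0.   ]
 [264.205  -0.66    0.      3.   ]]
```

View pics/chk.png

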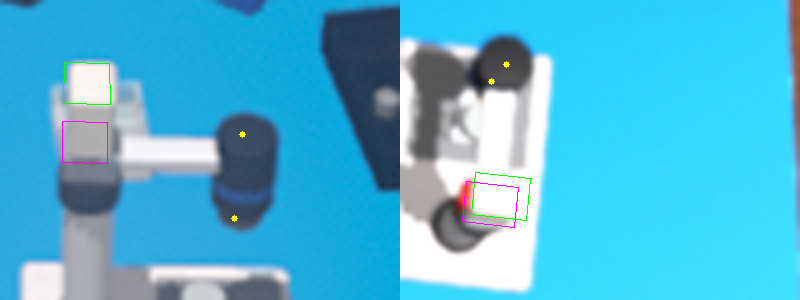

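```bash
python3 -m jog '[[29,-26,-3,0,0,0],[29,-26,-3,0,0,0],[29,-26,-3,0,0,0],[29,-26,-3,0,0,0],[29,-26,-3,0,0,0],[29,-26,-3,0,0,0],[29,-26,-3,0,0,0],[29,-26,-3,0,0,0],[29,-26,-3,0,0,0],[29,-26,-3,0,0,0]]' 100
```

```text
time: 2.2
tool_pos: [369.4, -133.5, 220.9]
tcp_rot: [3.141, -0.0, 0.39]
contact_force: [0.7, 0.1, 0.7]
grip_width: 91.8
finger_force: 0.0
```

The overlay matches the mast within 2–3 mm; the side view puts it about 2 mm further in +x. I'll use the mast axis at about (554.5, -181), z rotation -0.135. The knob is at (536,208.5) with the bar at -0.70 and the index at about +0.08.

```bash
python3 -m jog '[[28.4,-25.3,0,0,0,0],[28.4,-25.3,0,0,0,0],[28.4,-25.3,0,0,0,0],[28.4,-25.3,0,0,0,0],[28.4,-25.3,0,0,0,0],[28.4,-25.3,0,0,0,0],[28.4,-25.3,0,0,0,0],[28.4,-25.3,0,0,0,0],[28.4,-25.3,0,0,0,0],[28.4,-25.3,0,0,0,0]]'; python3 -m jog '[[0,0,10,0,0,0.136],[0,0,10,0,0,0.136],[0,0,10,0,0,0.136],[0,0,10,0,0,0.136],[0,0,10,0,0,0.136],[0,0,10,0,0,0.136],[0,0,10,0,0,0.136],[0,0,10,0,0,0.138],[0,0,0,0,0,0]]'
```

```text
time: 3.2
tool_pos: [536.0, 208.6, 220.5]
tcp_rot: [3.141, -0.0, 0.39]
contact_force: [-0.7, -0.2, -0.1]
grip_width: 91.8
finger_force: 0.0
time: 4.1
tool_pos: [534.6, 206.8, 139.1]
tcp_rot: [3.139, 0.002, -0.701]
contact_force: [0.6, 0.1, 0.1]
grip_width: 91.8
finger_force: 0.0
```

```bash
python3 -m jog '[[0,-1.1,15,0,0,0],[0,-1.1,15,0,0,0],[0,0,15,0,0,0],[0,0,15,0,0,0],[0,0,10,0,0,0],[0,0,5,0,0,0],[0,0,4,0,0,0],[0,0,0,0,0,0]]'; python3 - <<'E'
from h import *
s=bot.capture("side")[:,:,::-1];t=bot.capture("top")[:,:,::-1]
cv2.imwrite("pics/knob1.png",np.hstack([cv2.resize(s[160:250,230:350],(400,300)),cv2.resize(t[165:240,175:275],(400,300))]))
E
```

```text
time: 4.9
tool_pos: [537.0, 208.7, 61.5]
tcp_rot: [3.142, -0.0, -0.699]
contact_force: [-0.1, -0.5, 0.3]
grip_width: 91.9
finger_force: 0.0
```

View pics/knob1.png

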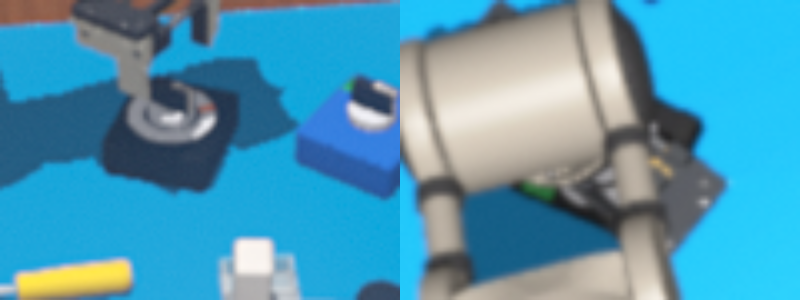

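The side view shows the fingers straddling the knob bar, with one finger at crop (135,70) beside the knob at (180,95). I'll close now.

```bash
python3 -m jog '[[0,0,0,0,0,0],[0,0,0,0,0,0],[0,0,0,0,0,0],[0,0,0,0,0,0],[0,0,0,0,0,0],[0,0,0,0,0,0],[0,0,0,0,0,0],[0,0,0,0,0,0],[0,0,0,0,0,0],[0,0,0,0,0,0]]' 0; python3 -c "
from plant import bot;o=bot.get_obs();print(o['moment'],o['contact_force'])"
```

```text
time: 6.0
tool_pos: [537.0, 208.7, 61.5]
tcp_rot: [3.142, -0.0, -0.7]
contact_force: [0.1, 0.2, 0.2]
grip_width: 16.1
finger_force: 0.0
[ 0.08394635  0.03862214 -0.01730993] [0.0850734  0.16646817 0.19331961]
```

```bash
python3 -m jog '[[0,0,0,0,0,0],[0,0,0,0,0,0],[0,0,0,0,0,0]]'
```

```text
time: 6.3
tool_pos: [537.0, 208.7, 61.5]
tcp_rot: [3.142, -0.0, -0.7]
contact_force: [0.3, 0.4, -0.2]
grip_width: 0.6
finger_force: 0.0
```

```bash
python3 - <<'E'
from h import *
s=bot.capture("side")[:,:,::-1].copy()
k=6;x0,y0=240,150
a=cv2.resize(s[y0:y0+90,x0:x0+110],None,fx=k,fy=k,interpolation=2)
o=bot.get_obs();T=o["tool_pos"]
for P,c in((T,(0,0,255)),([536,208.5,80],(0,255,0)),([536,208.5,48],(255,0,255))):
    p=(proj("side",[P])[0]-[x0,y0]+.5)*k;cv2.circle(a,tuple(int(v) for v in p),4,c,1)
cv2.imwrite("pics/knob2.png",a)
print(proj("side",[[536,208.5,48]]), [(d["p"],d["pixel"]) for d in bot.outline_of("knob_grip","side")])
E
```

```text
[[279.94948601 193.40619994]] [(0.77, [280.4, 190.7]), (0.48, [340.5, 191.8]), (0.45, [162.8, 176.6])]
```

View pics/knob2.png

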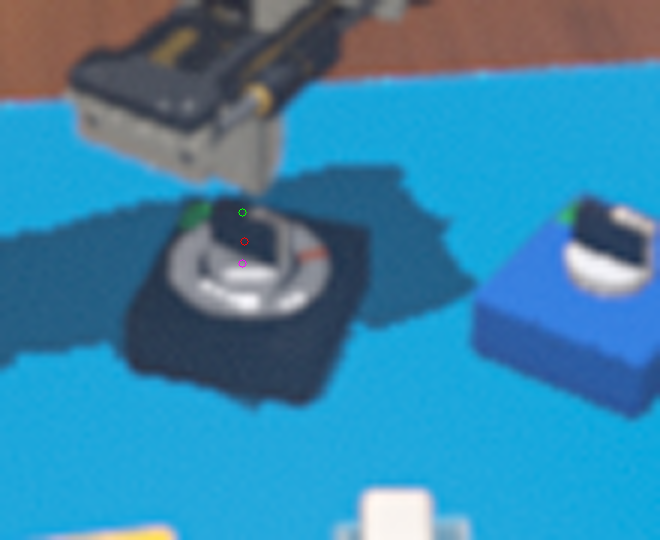

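```bash
python3 - <<'E'
from h import *
t=bot.capture("top")[:,:,::-1].copy();s0=cv2.imread("pics/side0.png");t0=cv2.imread("pics/top0.png")
T0=np.array([199.5,-485.6,190.5]);yw=.39;ty=np.array([np.sin(yw),-np.cos(yw),0])
def mk(im,n,Ps,k,w=100,h=75):
    p=proj(n,Ps);x0,y0=np.clip((p.mean(0)-[w/2,h/2]).astype(int),0,[560-w,420-h])
    a=cv2.resize(im[y0:y0+h,x0:x0+w],(400,300),interpolation=2)
    for q in p: cv2.circle(a,tuple(int(v) for v in (q-[x0,y0]+.5)*400/w),4,(0,0,255),1)
    return a
o=bot.get_obs();print(proj("side",[T0]),proj("top",[T0]),o["tool_pos"],o["joint_positions"],o["tcp_rot"])
Ps=[T0,T0+46*ty,T0-46*ty]
T=o["tool_pos"]
Z=np.zeros((300,400,3),np.uint8)
cv2.imwrite("pics/tcp.png",np.vstack([np.hstack([mk(s0,"side",Ps,4),mk(t0,"top",Ps,4)]),np.hstack([mk(t,"top",[T],4),Z])]))
E
```

```text
[[133.40999232 375.8993408 ]] [[493.18450676 323.57565002]] [536.97458458 208.67778839  61.50033116] [ 2.37711550e-01  5.61840289e-01  1.55046242e+00 -1.20800550e-04
  1.02925024e+00  2.50877028e+00] [ 3.14156345e+00 -1.06955068e-04 -7.00200139e-01]
```

View pics/tcp.png

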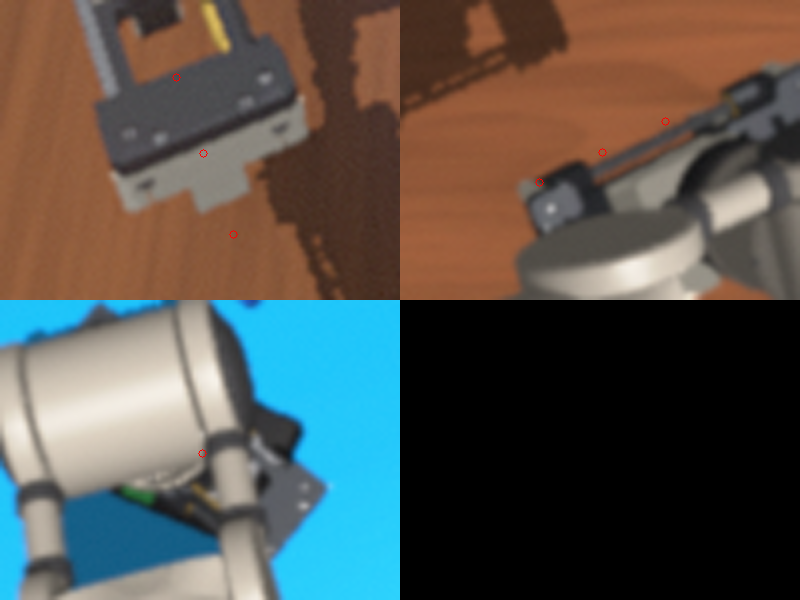

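The fingertips show about 8 px higher than the reported TCP projects to, both here and at the start. They seem to end roughly 20 mm above the reported TCP, so they closed above the bar, whose top is at z=80. Lowering by 18 mm is therefore safe. I'll open, lower and close again.

```bash
Z='[0,0,0,0,0,0]'; python3 -m jog '[[0,0,0,0,0,0],[0,0,0,0,0,0],[0,0,0,0,0,0],[0,0,0,0,0,0],[0,0,0,0,0,0],[0,0,0,0,0,0],[0,0,6,0,0,0],[0,0,6,0,0,0],[0,0,6,0,0,0],[0,0,0,0,0,0]]' 50; python3 -m jog '[[0,0,0,0,0,0],[0,0,0,0,0,0],[0,0,0,0,0,0],[0,0,0,0,0,0],[0,0,0,0,0,0],[0,0,0,0,0,0],[0,0,0,0,0,0]]' 0
```

```text
time: 7.45
tool_pos: [536.1, 208.5, 42.1]
tcp_rot: [3.14, 0.001, -0.7]
contact_force: [-0.3, -0.3, 0.3]
grip_width: 45.9
finger_force: 0.0
time: 8.15
tool_pos: [537.4, 208.7, 44.1]
tcp_rot: [-3.141, -0.001, -0.7]
contact_force: [0.5, 0.4, 6.5]
grip_width: 1.0
finger_force: 2.6
```

```bash
python3 - <<'E'
from h import *
s=bot.capture("side")[:,:,::-1].copy()
k=6;x0,y0=240,150
a=cv2.resize(s[y0:y0+90,x0:x0+110],None,fx=k,fy=k,interpolation=2)
o=bot.get_obs();T=o["tool_pos"]
for P,c in((T,(0,0,255)),([536,208.5,80],(0,255,0)),([536,208.5,48],(255,0,255))):
    p=(proj("side",[P])[0]-[x0,y0]+.5)*k;cv2.circle(a,tuple(int(v) for v in p),4,c,1)
cv2.imwrite("pics/knob3.png",a)
print(o["contact_force"],o["moment"],o["finger_force"],o["grip_width"],o["tool_pos"])
E
```

```text
[-0.5649719   0.16865985  5.01265616] [0.09325685 0.00297225 0.00398808] 2.773468518862501 0.43245702103405276 [537.30775219 208.65360885  44.05223153]
```

View pics/knob3.png

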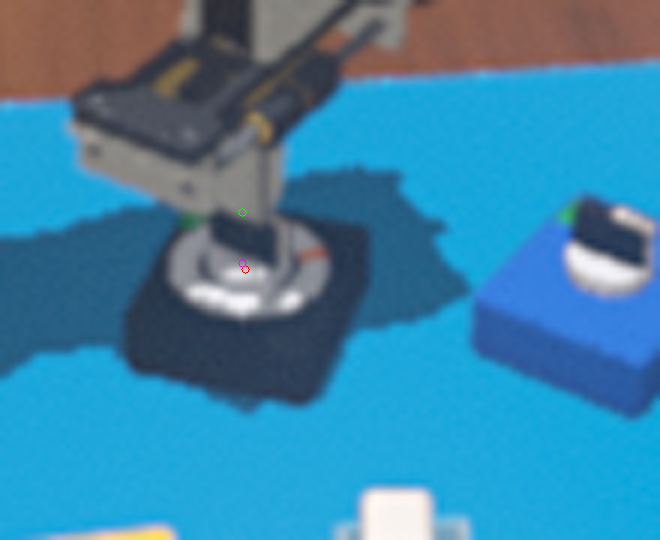

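The closed tips now rest on top of the bar (5 N upward at reported z=44), so the real tips sit about 36 mm above the reported TCP. I'll open, go down 17 mm from here so the tips reach about z=63, which is above the disc at 54, and close.

```bash
python3 -c "
from plant import bot;print(bot.grip_point_offset)"; python3 -m jog '[[0,0,-3,0,0,0],[0,0,0,0,0,0],[0,0,0,0,0,0],[0,0,0,0,0,0],[0,0,0,0,0,0],[0,0,0,0,0,0],[0,0,5,0,0,0],[0,0,5,0,0,0],[0,0,5,0,0,0],[0,0,5,0,0,0],[0,0,0,0,0,0],[0,0,0,0,0,0]]' 50; python3 -m jog '[[0,0,0,0,0,0],[0,0,0,0,0,0],[0,0,0,0,0,0],[0,0,0,0,0,0],[0,0,0,0,0,0],[0,0,0,0,0,0],[0,0,0,0,0,0]]' 0
```

```text
18.8
time: 9.4
tool_pos: [536.9, 208.6, 26.3]
tcp_rot: [3.141, 0.0, -0.7]
contact_force: [0.3, -0.7, 1.1]
grip_width: 45.7
finger_force: 0.0
time: 10.1
tool_pos: [539.3, 211.3, 26.8]
tcp_rot: [-3.135, -0.001, -0.701]
contact_force: [7.3, 11.4, -6.5]
grip_width: 13.9
finger_force: 30.0
```

Gripped at 13.9 mm. I'll take out the sideways load (the bar is 3.6 mm along tool -y), then turn counterclockwise by 0.78.

```bash
python3 -m jog '[[0,-1.8,0,0,0,0],[0,-1.8,0,0,0,0],[0,0,0,0,0,0]]'; python3 -m jog '[[0,0,0,0,0,-0.1],[0,0,0,0,0,-0.1],[0,0,0,0,0,-0.1],[0,0,0,0,0,-0.1],[0,0,0,0,0,-0.1],[0,0,0,0,0,-0.1],[0,0,0,0,0,-0.1],[0,0,0,0,0,-0.08],[0,0,0,0,0,0],[0,0,0,0,0,0]]'
```

```text
time: 10.4
tool_pos: [539.2, 211.4, 26.7]
tcp_rot: [3.141, -0.0, -0.7]
contact_force: [0.3, 0.8, 2.0]
grip_width: 13.9
finger_force: 30.0
time: 11.4
tool_pos: [539.5, 212.0, 26.7]
tcp_rot: [-3.141, -0.001, 0.078]
contact_force: [0.7, 5.4, 0.7]
grip_width: 13.7
finger_force: 30.0
```

```bash
python3 -m jog '[[0,-1.2,0,0,0,0],[0,0,0,0,0,0]]'; python3 -m jog '[[0,0,0,0,0,0],[0,0,0,0,0,0],[0,0,0,0,0,0],[0,0,0,0,0,0],[0,0,0,0,0,0],[0,0,-10,0,0,0],[0,0,-25,0,0,0],[0,0,-40,0,0,0],[0,0,-40,0,0,0],[0,0,-40,0,0,0],[0,0,-40,0,0,0],[0,0,0,0,0,0]]' 60
```

```text
time: 11.6
tool_pos: [539.5, 212.1, 26.7]
tcp_rot: [3.141, -0.001, 0.079]
contact_force: [1.1, -1.3, 4.0]
grip_width: 13.8
finger_force: 30.0
time: 12.8
tool_pos: [542.0, 213.4, 228.8]
tcp_rot: [-3.14, -0.012, 0.08]
contact_force: [0.1, 0.1, 0.3]
grip_width: 55.5
finger_force: 0.0
```

```bash
python3 -m jog '[[-3,30,-3,0,0,0],[-3,42,-3,0,0,0],[-3,42,0,0,0,0],[-3,42,0,0,0,0],[-3,42,0,0,0,0],[-3,40,0,0,0,0],[0,0,0,0,0,0]]'; python3 - <<'E'
from h import *
s=bot.capture("side")[:,:,::-1].copy();t=bot.capture("top")[:,:,::-1].copy()
cv2.imwrite("pics/t2.png",t);cv2.imwrite("pics/s2.png",s)
a=cv2.resize(t[178:226,196:260],(400,300),interpolation=2);b=cv2.resize(s[170:218,248:312],(400,300),interpolation=2)
c=cv2.resize(t[130:205,325:425],(400,300),interpolation=2)
o=bot.get_obs();T=o["tool_pos"];yw=o["tcp_rot"][2];ty=np.array([np.sin(yw),-np.cos(yw),0])
p=proj("side",[T,T+[0,0,36],T+[0,0,36]+28*ty,T+[0,0,36]-28*ty]);x0,y0=np.clip((p.mean(0)-[50,45]).astype(int),0,[460,345])
d=cv2.resize(s[y0:y0+75,x0:x0+100],(400,300),interpolation=2)
for q in p: cv2.circle(d,tuple(int(v) for v in (q-[x0,y0]+.5)*4),4,(0,0,255),1)
cv2.imwrite("pics/v2.png",np.vstack([np.hstack([a,b]),np.hstack([c,d])]));print(T,yw)
E
```

```text
time: 13.5
tool_pos: [539.9, -30.5, 227.5]
tcp_rot: [3.14, 0.0, 0.075]
contact_force: [-0.1, 0.4, 0.3]
grip_width: 54.8
finger_force: 0.0
[539.94205121 -26.68221906 227.52419432] 0.07752805978597999
```

View pics/v2.png

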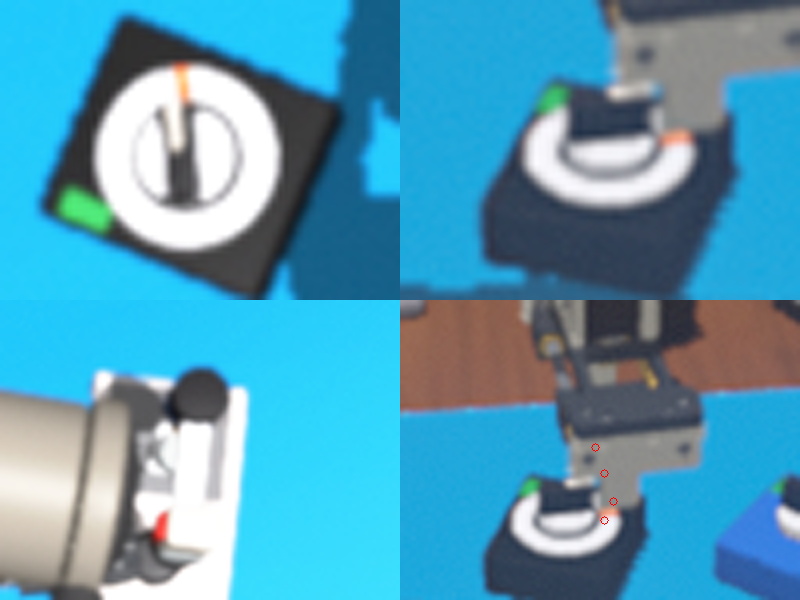

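The top crop shows the pointer nearly on the mark, and the fingertips agree with the 36 mm offset. I'll measure the residual angle.

```bash
python3 - <<'E'
from h import *
from scipy.ndimage import map_coordinates
np.set_printoptions(precision=3,suppress=True)
def ring(t):
    r,b=t[:,:,2].astype(float),t[:,:,0].astype(float)
    # mark: intensity-weighted orange centroid
    w=np.clip(r-b-15,0,None)*box(t,205,180,45,18);
    return np.array([(w*np.arange(560)).sum(),(w*np.arange(420)[:,None]).sum()])/w.sum()
for f in("top0","t2"):
    t=cv2.imread(f"pics/{f}.png");gray=t.mean(2)
    white=box(t,205,180,45,45)&(t.min(2)>150);k=max(comps(white),key=lambda c:c[1])
    (e,ax,an)=cv2.fitEllipse(cv2.convexHull(np.argwhere(k[2])[:,::-1].astype(np.int32)))
    C=plane("top",[e],48)[0,:2];M=plane("top",[ring(t)],48)[0,:2];v=M-C;print(f,"C",C,"mark",M,np.hypot(*v),"ang",np.arctan2(v[1],v[0]))
    best=[]
    for a in np.arange(-1.2,.6,.02):
     for ox in np.arange(-4,5,1.):
      for oy in np.arange(-4,5,1.):
       ca,sa=np.cos(a),np.sin(a)
       def smp(us,ws,z):
        U,W=np.meshgrid(us,ws);q=np.c_[C[0]+ox+(U*ca-W*sa).ravel(),C[1]+oy+(U*sa+W*ca).ravel(),np.full(U.size,z)]
        p=PJ(q);return map_coordinates(gray,[p[:,1],p[:,0]],order=1)
       # affine local projection for speed
       if 'A' not in globals():
        b0=np.array([536,208.5,65.]);p0=proj("top",[b0])[0];A=np.array([proj("top",[b0+10*np.eye(3)[i]])[0]-p0 for i in range(3)])/10
        PJ=lambda q:(q-b0)@A+p0
       back=smp(np.arange(-19,-2,3),np.arange(-5,6,2.5),80).mean()
       side=smp(np.arange(-18,19,3),[-11,-9.5,9.5,11],80).mean()
       best.append((side-back,a,ox,oy))
    best.sort(reverse=True);print(np.array(best[:5]), np.mean([x[1] for x in best[:40]]))
    # direction via pointer white + bar tail: PCA of bar silhouette unavailable; print
E
```

```text
top0 C [536.091 209.091] mark [570.431 210.85 ] 34.3847508037912 ang 0.05119783042714583
[[151.56   -0.74    0.     -1.   ]
 [151.499  -0.72   -1.      0.   ]
 [151.475  -0.72    0.     -1.   ]
 [151.364  -0.7    -1.      0.   ]
 [150.976  -0.74   -1.      0.   ]] -0.7279999999999995
t2 C [536.091 209.091] mark [570.426 210.864] 34.38046162436966 ang 0.05160635720470906
[[151.402   0.06   -2.     -1.   ]
 [151.235   0.08   -2.     -1.   ]
 [151.153   0.06   -3.     -1.   ]
 [150.978   0.08   -3.     -1.   ]
 [150.907   0.06   -1.     -1.   ]] 0.060000000000001164
```

Knob about 0.06–0.08 against the mark at 0.05–0.08, so it is set. Next I go above the mast and align the yaw to -0.135.

```bash
python3 -m jog '[[0.8,25,0,0,0,0],[0.8,40,0,0,0,0],[0.8,40,0,0,0,0],[0.8,33,0,0,0,0],[0,15,0,0,0,0],[0,0,0,0,0,0.106],[0,0,0,0,0,0.106],[0,0,0,0,0,0],[0,0,0,0,0,0],[0,0,0,0,0,0]]' 100;python3 - <<'E'
from h import *
np.set_printoptions(precision=1,suppress=True)
s=bot.capture("side")[:,:,::-1].copy()
o=bot.get_obs();T=o["tool_pos"];yw=o["tcp_rot"][2];ty=np.array([np.sin(yw),-np.cos(yw),0])
x=np.array([np.cos(-.135),np.sin(-.135),0]);y=np.array([-x[1],x[0],0]);O=np.array([553.1,-181.2,3])
q=[O+[0,0,220]+a*13*x+b*17*y for a,b in((-1,-1),(1,-1),(1,1),(-1,1))]
tips=[T+[0,0,36]+46*ty,T+[0,0,36]-46*ty,T+[0,0,36]]
p=proj("side",q+tips);x0,y0=(p.mean(0)-[65,60]).astype(int)
d=cv2.resize(s[y0:y0+120,x0:x0+130],None,fx=5,fy=5,interpolation=2);pp=((p-[x0,y0]+.5)*5).astype(int)
cv2.polylines(d,[pp[:4]],True,(0,255,0))
for k in pp[4:]: cv2.circle(d,tuple(map(int,k)),4,(0,0,255),1)
cv2.imwrite("pics/mast.png",d);print(T,yw)
E
```

```text
time: 14.6
tool_pos: [555.7, -177.4, 227.6]
tcp_rot: [-3.142, -0.0, -0.129]
contact_force: [-0.3, -0.5, -0.6]
grip_width: 91.5
finger_force: 0.0
[ 555.7 -177.6  227.6] -0.1296839550735811
```

View pics/mast.png

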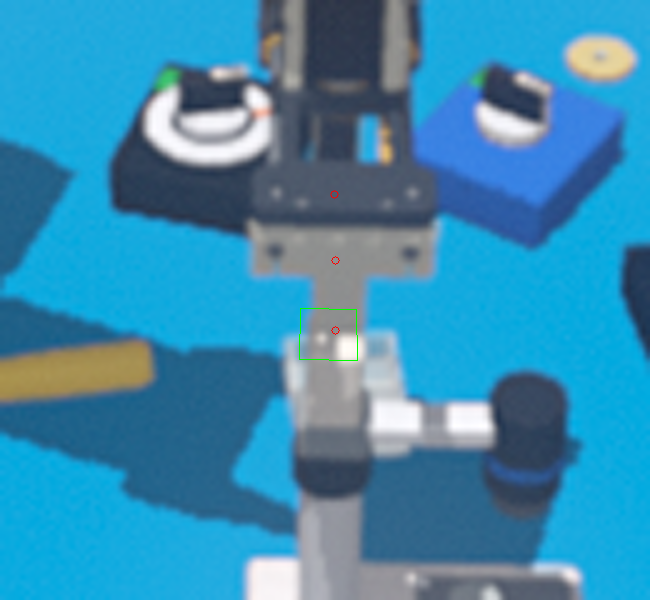

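The near fingertip (338,340) sits in line with the grip (centre about 333) in x. I'll descend 71 mm and then check contact before closing.

```bash
python3 -m jog '[[-1,0,12,0,0,0],[0,0,20,0,0,0],[0,0,20,0,0,0],[0,0,14,0,0,0],[0,0,5,0,0,0],[0,0,0,0,0,0],[0,0,0,0,0,0]]'; python3 -m jog '[[0,0,0,0,0,0],[0,0,0,0,0,0],[0,0,0,0,0,0],[0,0,0,0,0,0],[0,0,0,0,0,0],[0,0,0,0,0,0],[0,0,0,0,0,0],[0,0,0,0,0,0],[0,0,0,0,0,0],[0,0,0,0,0,0],[0,0,0,0,0,0]]' 0
```

```text
time: 15.35
tool_pos: [554.9, -178.3, 157.0]
tcp_rot: [3.141, -0.001, -0.132]
contact_force: [0.4, -1.0, -0.5]
grip_width: 91.9
finger_force: 0.0
time: 16.45
tool_pos: [554.5, -178.4, 156.5]
tcp_rot: [3.141, -0.0, -0.133]
contact_force: [-1.2, -1.1, 0.3]
grip_width: 33.7
finger_force: 30.0
```

Gripped at 33.7 mm with the button fully in and no side load. I'll lift slowly.

```bash
python3 -m jog '[[0,0,0,0,0,0],[0,0,-2,0,0,0],[0,0,-4,0,0,0],[0,0,-5,0,0,0],[0,0,-5,0,0,0],[0,0,-5,0,0,0],[0,0,-5,0,0,0],[0,0,-5,0,0,0],[0,0,-5,0,0,0],[0,0,-4,0,0,0]]'; python3 -m jog '[[0,0,-5,0,0,0],[0,0,-5,0,0,0],[0,0,-5,0,0,0],[0,0,-5,0,0,0],[0,0,-5,0,0,0],[0,0,-5,0,0,0],[0,0,0,0,0,0],[0,0,0,0,0,0]]'
```

```text
time: 17.45
tool_pos: [554.5, -178.4, 197.0]
tcp_rot: [3.141, -0.0, -0.132]
contact_force: [0.4, -4.9, -6.4]
grip_width: 34.0
finger_force: 30.0
time: 18.25
tool_pos: [554.5, -178.4, 226.6]
tcp_rot: [3.141, -0.0, -0.132]
contact_force: [1.5, -4.8, -5.9]
grip_width: 33.5
finger_force: 30.0
```

```bash
python3 -m jog '[[0,0,-4,0,0,0],[0,0,-4,0,0,0],[0,0,-4,0,0,0],[0,0,-3,0,0,0],[0,0,-2,0,0,0],[0,0,-1,0,0,0],[0,0,0,0,0,0],[0,0,0,0,0,0]]';python3 -m jog '[[0,0,-1,0,0,0],[0,0,-1,0,0,0],[0,0,0,0,0,0],[0,0,0,0,0,0]]'
```

```text
time: 19.05
tool_pos: [554.5, -178.4, 244.4]
tcp_rot: [3.141, 0.0, -0.132]
contact_force: [1.2, -4.5, -7.1]
grip_width: 33.9
finger_force: 30.0
time: 19.45
tool_pos: [554.5, -178.4, 246.3]
tcp_rot: [3.141, 0.0, -0.132]
contact_force: [0.9, -5.3, -6.1]
grip_width: 33.6
finger_force: 30.0
```

```bash
python3 -m jog '[[0,0,-1,0,0,0],[0,0,-1,0,0,0],[0,0,0,0,0,0],[0,0,0,0,0,0]]'
```

```text
time: 19.85
tool_pos: [554.4, -178.3, 246.6]
tcp_rot: [-3.141, 0.002, -0.132]
contact_force: [3.1, -6.5, -14.2]
grip_width: 34.0
finger_force: 30.0
```

The hard stop is felt: the load rose to 14 N and the tool stopped at 246.6. I'll do a short steadiness check, then hand in.

```bash
python3 -m jog '[[0,0,0,0,0,0],[0,0,0,0,0,0],[0,0,0,0,0,0],[0,0,0,0,0,0]]' && python3 -c "
from plant import bot;print(bot.close_job())"
```

```text
time: 20.25
tool_pos: [554.4, -178.3, 246.6]
tcp_rot: [-3.141, 0.002, -0.132]
contact_force: [3.0, -5.8, -14.8]
grip_width: 33.9
finger_force: 30.0
the job is handed in; nothing more can be done
None
```

I handed the job in at 20.3 s with the knob pointer about 0.02 rad from the index mark and the mast held against its second stop (30 N grip, button squeezed in); the loose parts were not re-measured at the end, and no verdict was returned.

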